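# Set out a sensor head and its wiring aids on a lab bench

### The arm

A 6-joint arm with a two-finger parallel gripper is mounted at the origin on the work surface. World frame = base frame: x ahead of the robot, y to its left, z up, the work surface at z = 0. Lengths are in mm, angles in rad, forces in N, time in s.
With the tool pointing down it reaches from about 350 to 975 mm from the base axis. Payload 7.1 kg.
Tool frame: the origin (TCP) lies at the very end of the fingers, on their centre line; the grasp point (between the pads) lies 19 mm behind it (ctrl.grip_depth is the distance from the TCP to the grasp point, in mm); x points along the fingers, z is the direction in which the jaws open and shut, and the axes are right-handed (so a half turn about x gives the same grasp; the last joint's range is limited). The gripper opens to 88 mm and grips with 3 to 60 N. Pads are 20 mm wide; open, the fingers measure 115 mm over their backs; the gripper's body (75 mm by 178 mm) begins 61 mm behind the grasp point.
Start: joints at [1.212, 0.423, 1.63, -0, 1.089, -0.019], TCP at [208.279, 589.258, 222.675] pointing down, gripper open.
Joint ranges: [-3, 3], [-0.9, 2.11], [0.09, 2.58], [-1.31, 4.45], [0.11, 2.69], [-2.54, 2.54]. Speed limits (rad/s): [2.39, 2.39, 3.01, 3.14, 3.14, 3.14].

### API

Orientations are given as a rotation vector (axis times angle).
In Python, from workcell import ctrl gives the robot as it stands. The module is installed in compiled form; this text tells all that it offers.
- The arm moves only by the tool send_rows, never from a script. Its argument "rows" is a list of rows, each a list of 4 numbers: the shift along the tool's x, y, z in mm, then the turn about the tool's x in rad. In form: [[x, y, z, turn], ...]. A call has 1 to 10 rows; each row shifts and turns the pose as measured when the row begins, along the tool's axes as they then stand; what a row does not reach is not made up. A row lasts 1/12 s, in which the tool goes at most 41.7 mm and 7.16 degrees, less where a joint would pass 70% of its speed; a pose out of reach is approached as far as the arm can. A call with a gripper value outside its range is refused whole. "fingers" is the opening, from 0 (shut) to 1 (fully open), set as the call begins (left out, the last holds). The fingers move at their own pace and stop on an object; the grip force is fixed at half the most. Time passes only in rows, so rows that do not move let the fingers close. It gives the time, the measured TCP pose, the force and the opening at its end, in the units of the state.
- ctrl.get_obs(): the state, without advancing time (a new reading comes with each control period).
- ctrl.get_image(name): name is "scene" or "top"; returns a dict with "img" (384x512x3 uint8, red, green, blue), "depth" (384x512 float32, mm along the optical axis (not along the pixel's ray), 0 where there is no reading), "mtx" (3x3 intrinsics, pixels), "world_from_camera" (4x4, takes a point from camera to world coordinates). Camera axes: x right, y down, z forward; pixel columns grow to the right and rows downward; lengths in mm; the calibration is good to about 2 mm. A picture is of the moment at which its call begins.
- ctrl.close_job(): hands the job in, once; it reports no verdict.
The state is a dict: "t": time; "qpos": joint angles; "qvel": joint speeds; "joint_torque": joint torques, N m; "ee_pos": TCP position; "orientation": TCP orientation; "ft_force": force on the tool from outside, world axes, zero at the start; "moment": the same for the moment, N m; "width": finger opening in mm.
Only numpy, scipy, OpenCV 4.12 (cv2) and the standard library are available. Lean on these libraries where they do the work, as an engineer would, in place of code of your own. Each camera call takes 0.05 s, during which the arm holds its last target.

### The job

Set up the sensor head for wiring: on the round steel base plate stack the black disc, then the white insulator, then the copper disc, all centred on the plate. Stand the yellow lead post upright midway between the base plate and the blue terminal block, in line with their centres, and stand the red-and-black plug upright squarely in front of the block's brass-terminal side, which looks towards the robot, leaving a gap of about 30 mm. Leave the white beaker, the glass dish and the tweezers where they are.

Things in the scene. Friction and masses are not known exactly. Their poses are not given: they have to be found in the camera images.
- base_plate: Round steel plate fixed to the bench, 80 mm across, 10 mm thick. Origin: centre of its underside, on the bench surface (its flat top is 10 mm higher); z up. The plate and the terminal block stand side by side, 230 to 250 mm between centres, parallel to each other, either one on the left; the line through their centres is the y axis of both.
- terminal_block: Dark blue box fixed to the bench, 60 mm deep (x) by 70 mm wide (y) by 35 mm tall, with a row of four brass terminals in its front face and four brass screws along the front of its top. Origin: centre of its underside; its -x face is the front with the brass terminals, 30 mm from the centre, turned towards the robot's side; z up.
- black_disc_center (a point): Black plastic disc lying flat, 50 mm across, 12 mm thick, loose, about 50 g. Point at its centre, 6 mm above its underside; z up.
- insulator_center (a point): White plastic cylinder standing upright, 46 mm across, 45 mm tall, loose, about 170 g. Point at its centre, 22.5 mm above its underside; z up.
- copper_disc_center (a point): Copper disc lying flat with a small black square chip marked on its top, 40 mm across, 14 mm thick, loose, about 150 g. Point at its centre, 7 mm above its underside; z up.
- lead_post_center (a point): Yellow post standing upright, 50 mm tall: foot 36 mm across and 12 mm tall, above it a round shank 24 mm across; loose, about 60 g. Point on its axis 25 mm above its underside; z up.
- plug_center (a point): Red plug with a black band, standing upright, 55 mm tall: black foot 32 mm across and 10 mm tall, above it a round red body 22 mm across; loose, about 60 g. Point on its axis 27.5 mm above its underside; z up.
- beaker_rim (a point): Bystander: open white beaker, 80 mm across, 75 mm tall, loose. Point at the centre of its mouth, 75 mm above the bench.
- dish: Bystander: flat glass dish holding small brass nuts, 80 mm across, 14 mm tall, loose. Origin: centre of its underside.
- tweezers: Bystander: steel tweezers lying flat, about 130 mm long along their x axis, 6 mm thick, loose. Origin near their middle, on the bench.
There are look-alikes about, which are no part of the job. There is more than one size of the part that bears black_disc_center; the job needs the larger. What is shaped like the part that bears plug_center but purple is not meant.

How it is judged (in metres and radians):
At the end, for the whole second after the job is handed in: Stack on the plate: disc and insulator within 12 mm of its centre, copper within 10 mm of the insulator's; post within 15 mm of the plate-block centre line, under 140 mm from each; plug 56-96 mm before the block's centre, within 15 mm of its middle line; all upright, at rest, on their supports (horizontal distance between each of black_disc_center, insulator_center and base_plate below 0.012 m and height (world z) of black_disc_center between 0.012 and 0.02 m and horizontal distance between insulator_center and black_disc_center below 0.012 m and height (world z) of insulator_center between 0.0405 and 0.0485 m and horizontal distance between copper_disc_center and insulator_center below 0.01 m and height (world z) of copper_disc_center between 0.07 and 0.078 m and x of lead_post_center in the frame of base_plate between -0.015 and 0.015 m and horizontal distance between lead_post_center and base_plate below 0.14 m and horizontal distance between lead_post_center and terminal_block below 0.14 m and height (world z) of lead_post_center below 0.029 m and x of plug_center in the frame of terminal_block between -0.096 and -0.056 m and y of plug_center in the frame of terminal_block between -0.015 and 0.015 m and height (world z) of plug_center below 0.0315 m and angle between each of black_disc_center, insulator_center, copper_disc_center, lead_post_center, plug_center's own z axis and vertical below 0.1 rad and linear speed of each of black_disc, insulator, copper_disc, lead_post, plug below 0.02 m/s); the robot touches nothing.
It fails at once if the beaker is disturbed (shifted more than 20 mm) (distance of beaker_rim from where it was at the start of the episode above 0.02 m).
It fails at once if the dish is disturbed (shifted more than 20 mm) (distance of dish from where it was at the start of the episode above 0.02 m).
It fails at once if the tweezers is disturbed (shifted more than 20 mm) (distance of tweezers from where it was at the start of the episode above 0.02 m).
It also fails if it takes over 123 s, if anything falls off the work surface, if the arm or the gripper's body presses on something with over 40 N, if the wrist force passes 120 N, or if a joint passes its speed limit or range.

## Working session

There is one attempt and no reset: what is moved stays moved. The work goes in short steps, Python scripts to look and compute and a tool call to move; the robot and the scene stay as the last step left them, time stands still between calls to the robot, and variables do not carry over. Pictures are saved under pics/ and viewed, and the job is handed in when it is done.

Besides the shell and the picture viewer there is one more tool, called after "Emit:" as name(argument=value, ...), one argument or row to a line, values as JSON. send_rows: Moves the arm, as the interface text tells. Its arguments: {"type":"object","properties":{"rows":{"type":"array"},"fingers":{"type":"number"}},"required":["rows"]}

```bash
mkdir -p pics
cat > h.py <<'E'
import numpy as np, cv2
from workcell import ctrl
def snap(n,f,crop=None,s=1):
    d=ctrl.get_image(n); np.savez(f'pics/{f}.npz',**d)
    save(d['img'],f,crop,s); return d
def save(im,f,crop=None,s=1):
    im=im[:,:,::-1]
    if crop: a,b,c,e=crop; im=im[b:e,a:c]
    cv2.imwrite(f'pics/{f}.png',cv2.resize(np.ascontiguousarray(im),None,fx=s,fy=s,interpolation=cv2.INTER_CUBIC))
def load(f): return dict(np.load(f'pics/{f}.npz'))
def px(d,u,v,z=None):
    K=d['mtx'];T=d['world_from_camera']
    r=np.array([(u-K[0,2])/K[0,0],(v-K[1,2])/K[1,1],1.])
    if z is None: p=r*d['depth'][int(round(v)),int(round(u))]
    else:
        R=T[:3,:3]@r; p=r*((z-T[2,3])/R[2])
    return (T[:3,:3]@p+T[:3,3])
def wmap(d):
    K=d['mtx'];T=d['world_from_camera'];v,u=np.mgrid[0:384,0:512]
    D=d['depth']; P=np.stack([(u-K[0,2])/K[0,0]*D,(v-K[1,2])/K[1,1]*D,D],-1)
    return P@T[:3,:3].T+T[:3,3]
E
python3 - <<'E'
from h import *
o=ctrl.get_obs(); print({k:np.round(v,3) for k,v in o.items()},ctrl.grip_depth)
for n in('top','scene'):
    d=snap(n,n+'0',s=1.5); print(n,d['mtx'].round(1).tolist(),d['world_from_camera'].round(3).tolist())
E
```

```text
{'t': np.float64(0.0), 'qpos': array([ 1.212,  0.424,  1.631, -0.   ,  1.089, -0.019]), 'qvel': array([ 0.   ,  0.   ,  0.001, -0.   , -0.   , -0.   ]), 'joint_torque': array([-1.0000e-03, -5.4462e+01, -2.7367e+01,  6.4000e-02,  2.3000e-02,
       -0.0000e+00]), 'ee_pos': array([208.099, 588.76 , 221.935]), 'orientation': array([-0.956,  1.352,  0.955]), 'ft_force': array([-0.926, -0.149, -0.396]), 'moment': array([0.043, 0.013, 0.032]), 'width': np.float64(87.939)} 18.700000000000003
top [[475.2, 0.0, 249.2], [0.0, 475.2, 192.3], [0.0, 0.0, 1.0]] [[0.01, -0.995, 0.103, 457.634], [-1.0, -0.012, -0.018, 11.705], [0.019, -0.102, -0.995, 1302.023], [0.0, 0.0, 0.0, 1.0]]
scene [[470.4, 0.0, 252.3], [0.0, 470.4, 193.3], [0.0, 0.0, 1.0]] [[-0.478, 0.597, -0.645, 1378.64], [0.878, 0.315, -0.359, 402.516], [-0.011, -0.738, -0.675, 885.79], [0.0, 0.0, 0.0, 1.0]]
```

View pics/top0.png

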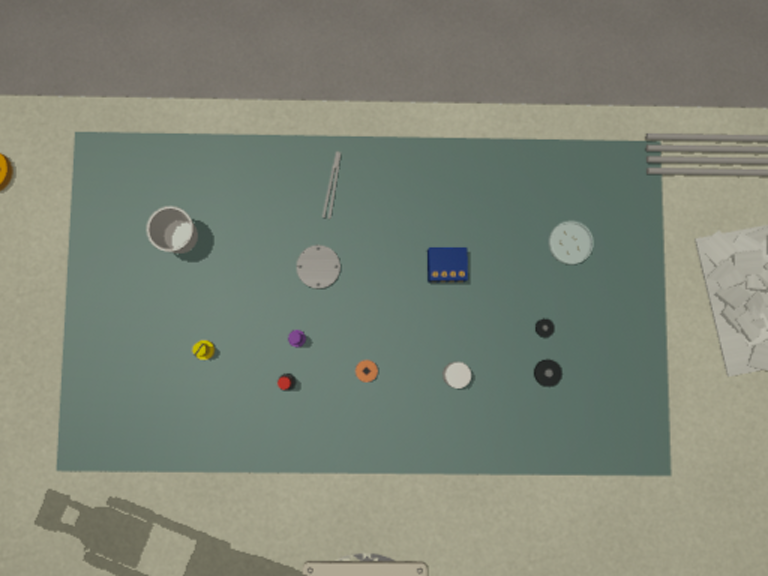

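View pics/scene0.png

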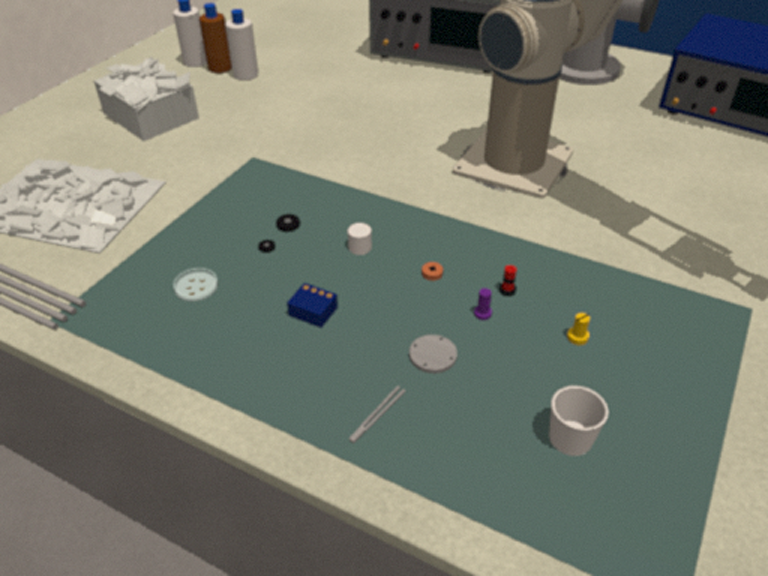

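Top view (×1.5 pixels). Candidates:
- Black disc: large at (548,373), small at (545,328). I choose the large one.
- Plug: red at (286,382), purple at (297,339). I choose the red one.
- Only one of each: post (204,350), copper disc (367,371), insulator (458,375), plate (319,267), block (448,265).

Next come the close crops and the measurements.

Run:
```python
from h import *
d=load('top0'); save(d['img'],'c1',(110,150,390,270),2.8)
P=wmap(d); im=d['img'].astype(int); hsv=cv2.cvtColor(d['img'],cv2.COLOR_RGB2HSV).astype(int)
bench=np.median(P[200:300,100:400,2]);print('bench',bench)
for n,(u,v),r,zt in [('plate',(319,267),20,10),('block',(448,265),20,35),('black',(548,373),14,12),('blackS',(545,328),10,12),('ins',(458,375),13,45),('cop',(367,371),12,14),('post',(204,350),14,50),('plug',(286,382),12,55),('purple',(297,339),12,55),('beaker',(170,229),26,75),('dish',(571,243),24,14),('tweez',(332,185),36,6)]:
    u/=1.5;v/=1.5; R=int(r); sl=(slice(int(v)-R,int(v)+R+1),slice(int(u)-R,int(u)+R+1))
    Q=P[sl].reshape(-1,3); m=Q[:,2]>max(4,zt*.4) ; Q=Q[m]
    if len(Q)==0: print(n,'none');continue
    T=Q[Q[:,2]>np.percentile(Q[:,2],95)-6]
    c,rad=cv2.minEnclosingCircle(T[:,:2].astype(np.float32))
    print(n,'top z',np.percentile(T[:,2],[5,50,95]).round(1),'mean',T[:,:2].mean(0).round(1),'circ',np.round(c,1),round(rad,1),'n',len(T),'px',px(d,u,v,zt).round(1))
```

```text
bench 0.6096524765072218
plate top z [ 8.7 10.9 14.9] mean [627.4  89. ] circ [562.   58.5] 114.4 n 504 px [629.   88.5  10. ]
block top z [33.2 35.7 39.2] mean [ 634.4 -142.6] circ [561.1 -83.1] 140.3 n 470 px [ 632.3 -144.4   35. ]
black top z [10.3 12.6 16.4] mean [ 442.5 -323.6] circ [ 446.3 -170.1] 182.1 n 215 px [ 441.  -328.2   12. ]
blackS top z [ 6.9  9.  12.8] mean [ 522.2 -320.3] circ [ 480.2 -168.4] 181.6 n 106 px [ 522.2 -323.9   12. ]
ins top z [43.9 46.3 50.5] mean [ 436.8 -156.2] circ [443.2 -84.6] 97.3 n 173 px [ 436.4 -160.7   45. ]
cop top z [  13.1   15.3 1045.8] mean [442.8   1.3] circ [442.1   0.5] 19.4 n 105 px [441.4  -1.2  14. ]
post top z [47.6 50.2 53.5] mean [475.8 283.8] circ [466.8 158.4] 146.9 n 62 px [475.3 283.6  50. ]
plug top z [ 54.2  55.9 432.8] mean [421.  135.4] circ [436.6  81.2] 72.6 n 35 px [421.6 139.3  55. ]
purple top z [1302. 1302. 1302.] mean [457.6  11.7] circ [457.6  11.7] 0.0 n 4 px [496.1 121.8  55. ]
beaker top z [71.7 74.3 80.8] mean [676.4 331. ] circ [580.8 196. ] 221.6 n 154 px [683.6 344.2  75. ]
dish top z [  10.9   14.1 1302. ] mean [ 664.2 -345.5] circ [ 581.3 -197.4] 242.9 n 116 px [ 679.  -373.7   14. ]
tweez top z [4.1 5.3 9.6] mean [774.7  68.1] circ [678.5  60.4] 226.2 n 618 px [783.1  67.5   6. ]
```

View pics/c1.png

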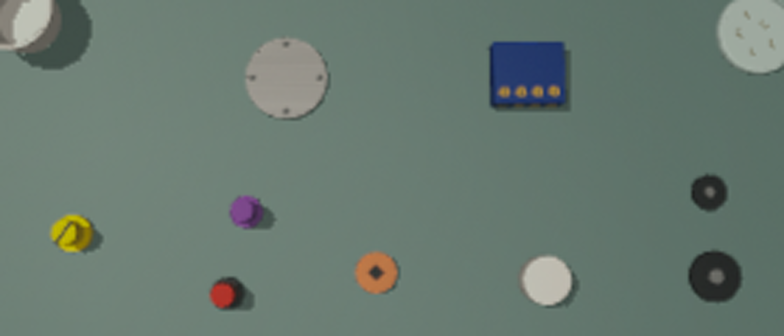

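The crop confirms the choices: the large black disc is at crop (714,276) and the small one at (708,192). The red plug is at (225,295) and the yellow post at (72,233). Invalid depth pixels skewed some of the fits, so I'm refining them with filtering and the second camera.

```bash
cat > meas.py <<'E'
from h import *
def top(d,c,r,z0,z1):
    P=wmap(d); ok=(d['depth']>100)&(np.hypot(P[...,0]-c[0],P[...,1]-c[1])<r)&(P[...,2]>z0)&(P[...,2]<z1)
    Q=P[ok]
    if len(Q)<5: return None
    (cx,cy),rad=cv2.minEnclosingCircle(Q[:,:2].astype(np.float32))
    return np.r_[(Q[:,:2].min(0)+Q[:,:2].max(0))/2, Q[:,:2].mean(0), cx,cy,rad, np.median(Q[:,2]),len(Q)].round(1)
E
python3 - <<'E'
from meas import *
for cam in('top0','scene0'):
  d=load(cam);print(cam)
  for n,c,r,a,b in [('plate',(629,88),60,6,16),('block',(632,-144),60,30,42),('black',(441,-326),38,7,18),('ins',(437,-160),38,40,52),('cop',(442,0),35,9,21),('post',(475,284),28,40,58),('postfoot',(475,284),32,6,18),('plug',(421,137),28,48,64),('plugfoot',(421,137),28,5,16),('purple',(496,122),28,30,64),('beaker',(680,340),60,68,84)]:
    print(n,top(d,c,r,a,b))
d=load('top0');P=wmap(d);ok=(d['depth']>100)&(P[...,2]>30)&(P[...,2]<42)&(np.hypot(P[...,0]-632,P[...,1]+144)<60)
print(cv2.minAreaRect(P[ok][:,:2].astype(np.float32)))
save(load('scene0')['img'],'c2',(160,130,430,310),2.9)
E
```

```text
top0
plate [626.8  86.3 630.   90.4 630.8  86.8  58.9  10.1 625. ]
block [ 635.5 -144.1  635.3 -143.7  635.4 -143.9   44.7   35.1  560. ]
black [ 442.9 -323.8  441.7 -327.9  442.1 -322.9   30.3   12.   263. ]
ins [ 436.4 -160.   436.6 -160.   436.5 -160.2   22.7   45.1  231. ]
cop [4.423e+02 6.000e-01 4.421e+02 3.000e-01 4.422e+02 5.000e-01 1.950e+01
 1.380e+01 1.670e+02]
post [476.1 292.8 476.2 292.1 476.1 292.9  12.3  49.7  71. ]
postfoot [478.3 283.6 477.2 285.4 478.5 283.4  26.1  12.1  68. ]
plug [420.6 143.7 420.4 142.7 420.2 143.4  10.9  54.3  57. ]
plugfoot [416.6 135.4 420.8 138.9 419.2 136.5  25.6   8.4  48. ]
purple [499.1 126.5 499.  125.8 499.5 126.7  11.3  54.2  64. ]
beaker [684.4 345.4 686.8 348.  685.  345.5  40.2  73.4 186. ]
scene0
plate [634.6  91.  635.9  91.5 638.8  95.3  47.4  10.1 606. ]
block [ 639.7 -144.4  642.  -142.1  639.9 -143.3   43.4   35.2  450. ]
black [ 446.4 -328.7  448.2 -327.   447.  -328.6   26.7   12.1  146. ]
ins [ 441.7 -159.2  443.1 -158.7  443.2 -160.9   26.1   44.9  138. ]
cop [4.458e+02 7.000e-01 4.473e+02 1.200e+00 4.458e+02 3.000e-01 2.240e+01
 1.390e+01 1.170e+02]
post [481.  292.9 482.6 293.2 480.6 291.9  12.5  48.7  73. ]
postfoot [485.1 293.1 487.6 294.1 482.7 292.7  19.6  11.8  78. ]
plug [423.5 143.9 425.6 144.4 424.2 144.2  11.4  54.5  45. ]
plugfoot [419.2 139.5 429.9 144.  417.5 138.5  25.5   9.8  51. ]
purple [503.6 127.1 507.2 128.2 503.5 127.1  12.7  48.7  96. ]
beaker [688.1 345.4 687.4 346.7 688.  345.8  40.8  73.7 302. ]
((635.5709228515625, -144.1890411376953), (58.31114196777344, 68.6695556640625), 0.35447555780410767)
```

View pics/c2.png

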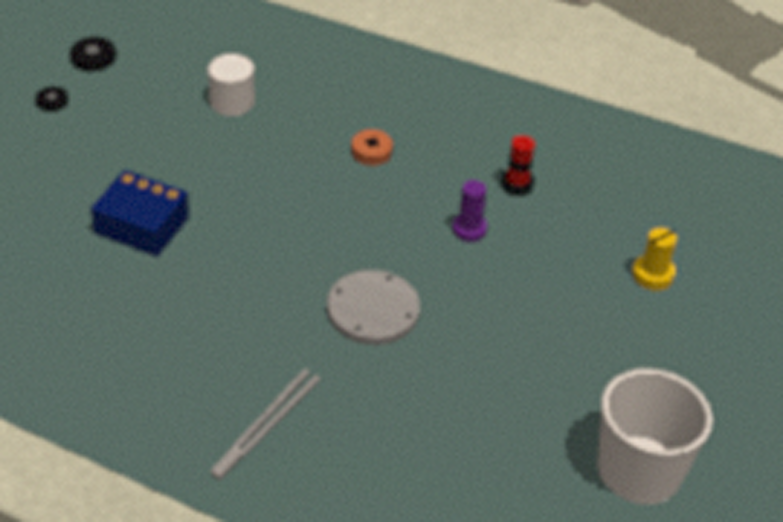

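```bash
cat > go.py <<'E'
import sys
from h import *
from scipy.spatial.transform import Rotation as Ro
# usage: go.py x y z -> needed tool-frame shift and turn to have jaw (tool z) along nearest world +-y
o=ctrl.get_obs(); R=Ro.from_rotvec(o['orientation']).as_matrix(); p=o['ee_pos']
print('t',round(float(o['t']),2),'tcp',p.round(1),'w',round(float(o['width']),1),'q6',o['qpos'][5].round(2),'F',o['ft_force'].round(1),'down',R[:,0].round(3),'z',R[:,2].round(3))
if len(sys.argv)>3:
    t=np.array(list(map(float,sys.argv[1:4]))); 
    if len(sys.argv)>4: print('R',R.round(3).tolist())
    zt=np.array([0.0234,-1.0,0])/1.00027
    # signed angle about tool x from tool z to +-zt
    for s in(1,-1):
        g=R.T@(s*zt); a=np.arctan2(-g[1],g[2]); print('turn',s,a.round(3))
    print('shift now',(R.T@(t-p)).round(1))
    # shift if jaw squared (tool z=zt or -zt)
    for s in (1,-1):
        z=s*zt; x=np.array([0,0,-1.]); y=np.cross(z,x); print('squared shift',s,(np.stack([x,y,z])@(t-p)).round(1))
E
python3 go.py 444 -328 120 1
```

```text
t 0.1 tcp [208.1 588.8 222. ] w 87.9 q6 -0.02 F [-0.2 -0.1  0.5] down [-0.    -0.001 -1.   ] z [ 0.333  0.943 -0.001]
R [[-0.0, -0.943, 0.333], [-0.001, 0.333, 0.943], [-1.0, 0.0, -0.001]]
turn 1 2.778
turn -1 -0.363
shift now [ 103.  -528.  -785.6]
squared shift 1 [102.  214.4 922.1]
squared shift -1 [ 102.  -214.4 -922.1]
```

```bash
python3 go.py 478.5 292.8 110
```

```text
t 0.1 tcp [208.1 588.8 222. ] w 87.9 q6 -0.02 F [-0.2 -0.1  0.5] down [-0.    -0.001 -1.   ] z [ 0.333  0.943 -0.001]
turn 1 2.778
turn -1 -0.363
shift now [ 112.2 -353.6 -188.8]
squared shift 1 [112.  263.4 302.3]
squared shift -1 [ 112.  -263.4 -302.3]
```

Emit:
send_rows(
  rows=[
    [0,-35,0,-0.121],
    [0,-35,0,-0.121],
    [0,-35,0,-0.121],
    [0,-20,-40,0],
    [0,-20,-40,0],
    [0,-20,-40,0],
    [0,-20,-40,0],
    [0,-20,-40,0],
  ],
  fingers=0.7,
)

```text
t: 0.77
ee_pos: [410.8, 385.1, 218.1]
orientation: [-1.244, 1.191, 1.245]
ft_force: [1.4, 0.9, 0.5]
width: 61.6
```

```bash
python3 go.py 478.5 292.8 80
```

```text
t 0.77 tcp [410.8 385.1 218.1] w 61.6 q6 -0.89 F [1.4 0.9 0.5] down [-0.003 -0.003 -1.   ] z [-0.047  0.999 -0.003]
turn 1 -3.118
turn -1 0.024
shift now [138.1 -63.8 -95.1]
squared shift 1 [138.1  65.5  93.9]
squared shift -1 [138.1 -65.5 -93.9]
```

Emit:
send_rows(
  rows=[
    [20,-20,-30,0.024],
    [20,-20,-30,0],
    [20,-20,-30,0],
    [20,-5,-4,0],
    [20,0,0,0],
    [20,0,0,0],
    [0,0,0,0],
  ],
)

```text
t: 1.35
ee_pos: [483.8, 281.7, 95.8]
orientation: [-1.219, 1.205, 1.218]
ft_force: [-1.1, -0.7, 0.1]
width: 61.5
```

```bash
python3 go.py 478.5 292.8 17; python3 -c "
from h import *
d=snap('scene','s1',(330,140,450,260),5)"
```

```text
t 1.35 tcp [483.8 281.7  95.8] w 61.5 q6 -1.08 F [-1.1 -0.7  0.1] down [-0.001 -0.002 -1.   ] z [-0.012  1.    -0.002]
turn 1 3.13
turn -1 -0.011
shift now [78.8  5.1 11.3]
squared shift 1 [ 78.8  -5.  -11.3]
squared shift -1 [78.8  5.  11.3]
```

View pics/s1.png

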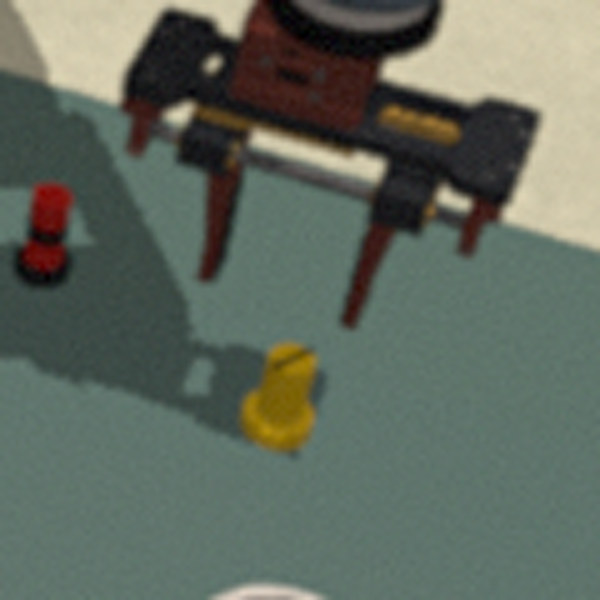

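The picture shows the open gripper above and behind the yellow post, which is at crop (278,400). The red plug is clear at (42,235). I'm centring and then descending.

Emit:
send_rows(
  rows=[
    [0,5,11,-0.011],
    [0,0,0,0],
    [20,0,0,0],
    [20,0,0,0],
    [20,0,0,0],
    [15,0,0,0],
    [0,0,0,0],
  ],
)

```text
t: 1.98
ee_pos: [483.5, 302.5, 29.8]
orientation: [-1.234, 1.178, 1.225]
ft_force: [-0.5, -1.2, -0.1]
width: 61.4
```

```bash
python3 go.py 478.5 292.8 17
```

```text
t 1.98 tcp [483.5 302.5  29.8] w 61.4 q6 -1.06 F [-0.5 -1.2 -0.1] down [ 0.015  0.008 -1.   ] z [-0.031  0.999  0.007]
turn 1 -3.134
turn -1 0.008
shift now [12.7  5.4 -9.6]
squared shift 1 [12.8 -5.2  9.5]
squared shift -1 [12.8  5.2 -9.5]
```

Emit:
send_rows(
  rows=[
    [4,3,-5,0],
    [3,2,-4,0],
    [3,0,0,0],
    [0,0,0,0],
    [0,0,0,0],
  ],
)

```text
t: 2.4
ee_pos: [480.2, 295.6, 23.9]
orientation: [-1.236, 1.169, 1.224]
ft_force: [0.4, 0.3, 0.4]
width: 61.5
```

```bash
python3 go.py 478.5 292.8 17
```

```text
t 2.4 tcp [480.2 295.6  23.9] w 61.5 q6 -1.07 F [0.4 0.3 0.4] down [ 0.021  0.011 -1.   ] z [-0.035  0.999  0.011]
turn 1 -3.13
turn -1 0.011
shift now [ 6.9  1.9 -2.8]
squared shift 1 [ 6.9 -1.7  2.7]
squared shift -1 [ 6.9  1.7 -2.7]
```

Emit:
send_rows(
  rows=[
    [4,1,-1.5,0.011],
    [3,1,-1,0],
    [0,0,0,0],
  ],
)

```text
t: 2.65
ee_pos: [479.3, 293.4, 17.8]
orientation: [-1.227, 1.172, 1.214]
ft_force: [-0.2, 0.3, -1.0]
width: 61.6
```

Emit:
send_rows(
  rows=[
    [0,0,0,0],
    [0,0,0,0],
    [0,0,0,0],
    [0,0,0,0],
    [0,0,0,0],
  ],
  fingers=0.1,
)

```text
t: 3.07
ee_pos: [479.4, 293.2, 17.6]
orientation: [-1.227, 1.173, 1.214]
ft_force: [-0.1, -0.2, 0.4]
width: 31.5
```

```bash
python3 go.py 635.1 -26.5 140
```

```text
t 3.07 tcp [479.4 293.2  17.6] w 31.5 q6 -1.06 F [-0.1 -0.2  0.4] down [ 0.023  0.013 -1.   ] z [-0.022  1.     0.012]
turn 1 3.14
turn -1 -0.002
shift now [-122.8 -151.6 -321.6]
squared shift 1 [-122.4  148.2  323.3]
squared shift -1 [-122.4 -148.2 -323.3]
```

Emit:
send_rows(
  rows=[
    [0,0,0,0],
    [0,0,0,0],
    [0,0,0,0],
    [0,0,0,0],
  ],
)

```text
t: 3.4
ee_pos: [479.5, 293.3, 17.6]
orientation: [-1.227, 1.173, 1.214]
ft_force: [0.6, -0.6, 0.8]
width: 23.8
```

Emit:
send_rows(
  rows=[
    [-10,0,0,0],
    [-20,0,0,0],
    [-25,0,0,0],
    [-25,0,0,0],
    [-20,0,0,0],
  ],
)

```text
t: 3.82
ee_pos: [473.6, 290.0, 118.2]
orientation: [-1.226, 1.184, 1.219]
ft_force: [0.3, -0.2, -0.6]
width: 23.3
```

```bash
python3 go.py 635.1 -26.5 140
```

```text
t 3.82 tcp [473.6 290.  118.2] w 23.3 q6 -1.06 F [ 0.3 -0.2 -0.6] down [ 0.013  0.007 -1.   ] z [-0.022  1.     0.007]
turn 1 3.14
turn -1 -0.002
shift now [ -21.8 -154.9 -319.8]
squared shift 1 [-21.8 154.1 320.2]
squared shift -1 [ -21.8 -154.1 -320.2]
```

Emit:
send_rows(
  rows=[
    [0,-10,-20,0],
    [0,-17,-35,0],
    [0,-17,-35,0],
    [0,-17,-35,0],
    [0,-17,-35,0],
    [0,-17,-35,0],
    [0,-17,-35,0],
    [0,-17,-35,0],
    [0,-8,-15,0],
    [0,0,0,0],
  ],
)

```text
t: 4.65
ee_pos: [627.2, 4.0, 133.9]
orientation: [-1.236, 1.163, 1.213]
ft_force: [-1.1, -0.0, -0.0]
width: 23.9
```

```bash
python3 go.py 635.1 -26.5 17.6
```

```text
t 4.65 tcp [627.2   4.  133.9] w 23.9 q6 -1.63 F [-1.1 -0.  -0. ] down [ 0.032  0.013 -0.999] z [-0.029  1.     0.012]
turn 1 -3.137
turn -1 0.005
shift now [116.1  -3.3 -32.2]
squared shift 1 [116.3   7.2  30.7]
squared shift -1 [116.3  -7.2 -30.7]
```

Emit:
send_rows(
  rows=[
    [15,-1,-12,0],
    [15,-1,-10,0],
    [15,-1,-7,0],
    [15,0,-3,0],
    [10,0,0,0],
    [5,0,0,0],
    [0,0,0,0],
    [0,0,0,0],
  ],
)

```text
t: 5.32
ee_pos: [628.6, -26.0, 49.8]
orientation: [-1.234, 1.165, 1.221]
ft_force: [0.4, -0.2, -0.8]
width: 23.3
```

```bash
python3 go.py 635.1 -26.5 17.6
```

```text
t 5.32 tcp [628.6 -26.   49.8] w 23.3 q6 -1.69 F [ 0.4 -0.2 -0.8] down [ 0.025  0.014 -1.   ] z [-0.032  0.999  0.014]
turn 1 -3.133
turn -1 0.008
shift now [32.3 -5.7 -1.1]
squared shift 1 [32.2  6.5  0.6]
squared shift -1 [32.2 -6.5 -0.6]
```

Emit:
send_rows(
  rows=[
    [8,-3,-1,0],
    [8,-2,0,0],
    [7,-1,0,0],
    [4,0,0,0],
    [3,0,0,0],
    [0,0,0,0],
    [0,0,0,0],
  ],
)

```text
t: 5.9
ee_pos: [637.5, -24.9, 18.5]
orientation: [-1.237, 1.162, 1.22]
ft_force: [-0.0, -0.3, -1.0]
width: 23.4
```

```bash
python3 go.py 635.1 -26.5 17.6
```

```text
t 5.9 tcp [637.5 -24.9  18.5] w 23.4 q6 -1.69 F [-0.  -0.3 -1. ] down [ 0.028  0.014 -1.   ] z [-0.035  0.999  0.013]
turn 1 -3.131
turn -1 0.011
shift now [ 0.8  2.5 -1.6]
squared shift 1 [ 0.9 -2.5  1.6]
squared shift -1 [ 0.9  2.5 -1.6]
```

Lower by about 1 mm, then release.

Emit:
send_rows(
  rows=[
    [1,1,-1,0],
    [0.5,0,0,0],
    [0,0,0,0],
  ],
)

```text
t: 6.15
ee_pos: [637.1, -25.9, 17.9]
orientation: [-1.238, 1.161, 1.219]
ft_force: [-0.7, 0.5, 0.0]
width: 23.6
```

Emit:
send_rows(
  rows=[
    [0,0,0,0],
    [0,0,0,0],
    [0,0,0,0],
  ],
  fingers=0.6,
)

```text
t: 6.4
ee_pos: [637.4, -26.2, 18.5]
orientation: [-1.239, 1.16, 1.218]
ft_force: [-0.0, 0.2, -0.2]
width: 40.0
```

Emit:
send_rows(
  rows=[
    [-8,0,0,0],
    [-20,0,0,0],
    [-25,0,0,0],
    [-25,0,0,0],
    [-20,0,0,0],
    [0,0,0,0],
  ],
)

```text
t: 6.9
ee_pos: [633.0, -27.9, 120.9]
orientation: [-1.237, 1.163, 1.221]
ft_force: [1.5, 0.1, -0.7]
width: 53.0
```

```bash
python3 go.py 423.3 143.7 110; python3 -c "
from meas import *
d=snap('scene','s2',(150,100,400,300),3)
for a,b in((40,58),(6,18)): print(top(d,(635,-26),32,a,b))"
```

```text
t 6.9 tcp [633.  -27.9 120.9] w 53.0 q6 -1.69 F [ 1.5  0.1 -0.7] down [ 0.027  0.014 -1.   ] z [-0.034  0.999  0.013]
turn 1 -3.131
turn -1 0.01
shift now [  7.7 204.  178.5]
squared shift 1 [  10.9 -205.6 -176.4]
squared shift -1 [ 10.9 205.6 176.4]
[637.2 -26.1 640.1 -24.7 636.7 -24.1  14.7  49.8  73. ]
[639.9 -31.1 644.7 -22.9 640.8 -31.8  23.3  11.8  76. ]
```

View pics/s2.png

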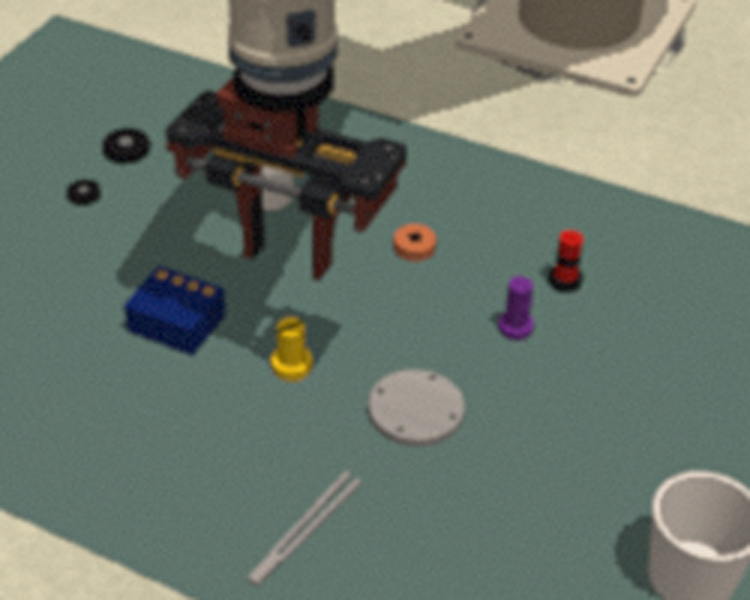

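The picture shows the post upright at crop (291,345), between the block and the plate. The plug is next.

Emit:
send_rows(
  rows=[
    [0,15,12,0.01],
    [0,25,22,0],
    [0,27,23,0],
    [0,27,23,0],
    [0,27,23,0],
    [0,27,23,0],
    [0,27,23,0],
    [0,15,12,0],
    [0,0,0,0],
    [0,0,0,0],
  ],
)

```text
t: 7.78
ee_pos: [425.9, 131.1, 108.8]
orientation: [-1.225, 1.178, 1.216]
ft_force: [1.0, -0.1, -0.2]
width: 52.7
```

```bash
python3 go.py 423.3 143.7 90
```

```text
t 7.78 tcp [425.9 131.1 108.8] w 52.7 q6 -1.33 F [ 1.  -0.1 -0.2] down [ 0.018  0.011 -1.   ] z [-0.021  1.     0.01 ]
turn 1 3.139
turn -1 -0.003
shift now [18.9  2.7 12.4]
squared shift 1 [ 18.8  -2.3 -12.6]
squared shift -1 [18.8  2.3 12.6]
```

Emit:
send_rows(
  rows=[
    [5,2,6,0],
    [10,1,5,0],
    [10,0,2,0],
    [10,0,0,0],
    [8,0,0,0],
    [0,0,0,0],
  ],
)

```text
t: 8.28
ee_pos: [428.6, 144.5, 60.6]
orientation: [-1.223, 1.177, 1.21]
ft_force: [0.3, -0.9, 0.6]
width: 52.7
```

```bash
python3 go.py 423.3 143.7 15
```

```text
t 8.28 tcp [428.6 144.5  60.6] w 52.7 q6 -1.3 F [ 0.3 -0.9  0.6] down [ 0.022  0.011 -1.   ] z [-0.016  1.     0.011]
turn 1 3.134
turn -1 -0.007
shift now [45.5  6.3 -1.2]
squared shift 1 [45.6 -5.3  0.7]
squared shift -1 [45.6  5.3 -0.7]
```

Emit:
send_rows(
  rows=[
    [8,4,0,0],
    [10,3,-1,0],
    [8,1,0,0],
    [7,1,0,0],
    [4,0,0,0],
    [0,0,0,0],
  ],
)

```text
t: 8.78
ee_pos: [423.1, 143.0, 19.5]
orientation: [-1.221, 1.179, 1.207]
ft_force: [0.4, -0.4, 0.2]
width: 52.8
```

```bash
python3 go.py 423.3 143.7 15
```

```text
t 8.78 tcp [423.1 143.   19.5] w 52.8 q6 -1.3 F [ 0.4 -0.4  0.2] down [ 0.022  0.011 -1.   ] z [-0.013  1.     0.011]
turn 1 3.131
turn -1 -0.011
shift now [ 4.5 -0.1  0.6]
squared shift 1 [ 4.5  0.2 -0.7]
squared shift -1 [ 4.5 -0.2  0.7]
```

Emit:
send_rows(
  rows=[
    [3,0,0,-0.011],
    [0.5,0,0,0],
    [0,0,0,0],
    [0,0,0,0],
    [0,0,0,0],
    [0,0,0,0],
    [0,0,0,0],
    [0,0,0,0],
    [0,0,0,0],
  ],
  fingers=0.1,
)

```text
t: 9.53
ee_pos: [424.8, 143.5, 17.0]
orientation: [-1.23, 1.17, 1.214]
ft_force: [0.4, -0.2, -0.0]
width: 21.5
```

Emit:
send_rows(
  rows=[
    [-10,0,0,0],
    [-20,0,0,0],
    [-25,0,0,0],
    [-25,0,0,0],
    [-15,0,0,0],
  ],
)

```text
t: 9.95
ee_pos: [419.1, 141.3, 114.3]
orientation: [-1.228, 1.179, 1.22]
ft_force: [-0.1, -0.2, -1.5]
width: 21.9
```

```bash
python3 go.py 562 -145.5 115
```

```text
t 9.95 tcp [419.1 141.3 114.3] w 21.9 q6 -1.31 F [-0.1 -0.2 -1.5] down [ 0.016  0.009 -1.   ] z [-0.025  1.     0.009]
turn 1 -3.14
turn -1 0.001
shift now [  -1.1 -135.8 -290.3]
squared shift 1 [ -0.7 136.1 290.1]
squared shift -1 [  -0.7 -136.1 -290.1]
```

Emit:
send_rows(
  rows=[
    [0,-9,-20,0],
    [0,-16,-35,0],
    [0,-16,-35,0],
    [0,-16,-35,0],
    [0,-16,-35,0],
    [0,-16,-35,0],
    [0,-16,-35,0],
    [0,-14,-30,0],
    [0,-7,-14,0],
    [0,0,0,0],
  ],
)

```text
t: 10.78
ee_pos: [560.3, -141.7, 128.5]
orientation: [-1.24, 1.164, 1.212]
ft_force: [0.3, -0.6, -0.2]
width: 21.6
```

```bash
python3 go.py 562 -145.5 17
```

```text
t 10.78 tcp [ 560.3 -141.7  128.5] w 21.6 q6 -1.9 F [ 0.3 -0.6 -0.2] down [ 0.032  0.009 -0.999] z [-0.031  0.999  0.008]
turn 1 -3.135
turn -1 0.007
shift now [111.5   2.1  -4.8]
squared shift 1 [111.5   1.6   3.9]
squared shift -1 [111.5  -1.6  -3.9]
```

Emit:
send_rows(
  rows=[
    [15,0,0,0],
    [20,0,0,0],
    [20,0,0,0],
    [15,0,0,0],
    [8,0,0,0],
    [0,0,0,0],
    [0,0,0,0],
  ],
)

```text
t: 11.37
ee_pos: [561.3, -138.9, 52.5]
orientation: [-1.239, 1.164, 1.21]
ft_force: [0.3, 1.2, -1.0]
width: 21.9
```

```bash
python3 go.py 562 -145.5 17
```

```text
t 11.37 tcp [ 561.3 -138.9   52.5] w 21.9 q6 -1.89 F [ 0.3  1.2 -1. ] down [ 0.033  0.01  -0.999] z [-0.029  1.     0.009]
turn 1 -3.137
turn -1 0.005
shift now [35.4  0.7 -7. ]
squared shift 1 [35.5  0.5  6.6]
squared shift -1 [35.5 -0.5 -6.6]
```

Emit:
send_rows(
  rows=[
    [8,0,-4,0],
    [8,0,-3,0],
    [7,0,0,0],
    [5,0,0,0],
    [3,0,0,0],
    [1,0,0,0],
    [0,0,0,0],
  ],
)

```text
t: 11.95
ee_pos: [564.3, -146.1, 20.3]
orientation: [-1.242, 1.162, 1.207]
ft_force: [0.8, 0.1, -0.1]
width: 21.6
```

```bash
python3 go.py 562 -145.5 17
```

```text
t 11.95 tcp [ 564.3 -146.1   20.3] w 21.6 q6 -1.91 F [ 0.8  0.1 -0.1] down [ 0.037  0.009 -0.999] z [-0.029  1.     0.008]
turn 1 -3.136
turn -1 0.005
shift now [3.2 2.4 0.7]
squared shift 1 [ 3.3 -2.2 -0.7]
squared shift -1 [3.3 2.2 0.7]
```

Emit:
send_rows(
  rows=[
    [2,1,0,0],
    [1,0,0,0],
    [0.3,0,0,0],
    [0,0,0,0],
  ],
)

```text
t: 12.28
ee_pos: [563.5, -146.2, 16.9]
orientation: [-1.242, 1.162, 1.206]
ft_force: [-0.5, -0.2, 0.1]
width: 21.7
```

Emit:
send_rows(
  rows=[
    [0,0,0,0],
    [0,0,0,0],
    [0,0,0,0],
  ],
  fingers=0.75,
)

```text
t: 12.53
ee_pos: [563.9, -146.2, 17.5]
orientation: [-1.243, 1.161, 1.205]
ft_force: [-0.2, 0.5, -0.5]
width: 37.8
```

Emit:
send_rows(
  rows=[
    [-8,0,0,0],
    [-20,0,0,0],
    [-25,0,0,0],
    [-25,0,0,0],
    [-15,0,0,0],
    [0,0,0,0],
  ],
)

```text
t: 13.03
ee_pos: [559.4, -146.8, 115.5]
orientation: [-1.241, 1.162, 1.207]
ft_force: [1.1, 0.5, 0.2]
width: 65.9
```

```bash
python3 go.py 444 -328 90; python3 -c "
from meas import *
d=snap('scene','s3',(130,100,400,300),2.9)
for a,b in((45,60),(5,15)): print(top(d,(562,-146),30,a,b))"
```

```text
t 13.03 tcp [ 559.4 -146.8  115.5] w 65.9 q6 -1.91 F [1.1 0.5 0.2] down [ 0.036  0.009 -0.999] z [-0.029  1.     0.008]
turn 1 -3.136
turn -1 0.006
shift now [  19.7  121.4 -178. ]
squared shift 1 [  25.5 -119.6  178.5]
squared shift -1 [  25.5  119.6 -178.5]
[ 564.3 -146.   566.2 -144.9  563.4 -144.9   12.5   54.5   54. ]
[ 559.8 -145.4  569.5 -143.   558.2 -142.    23.1    9.5   49. ]
```

View pics/s3.png

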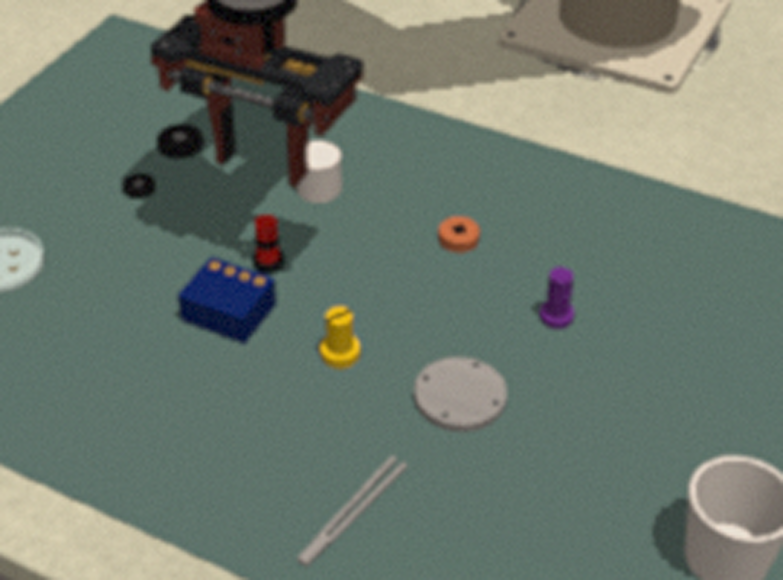

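The plug stands in front of the block's terminals at crop (267,245), about 75 mm before its centre. The black disc is next.

Emit:
send_rows(
  rows=[
    [0,10,-15,0],
    [0,18,-27,0.005],
    [0,18,-27,0],
    [0,18,-27,0],
    [0,18,-27,0],
    [0,18,-27,0],
    [0,10,-15,0],
    [0,0,0,0],
    [0,0,0,0],
  ],
  fingers=0.85,
)

```text
t: 13.83
ee_pos: [447.0, -318.1, 101.9]
orientation: [-1.234, 1.163, 1.212]
ft_force: [-0.1, 0.6, 0.2]
width: 74.5
```

```bash
python3 go.py 444.5 -328 40
```

```text
t 13.83 tcp [ 447.  -318.1  101.9] w 74.5 q6 -2.29 F [-0.1  0.6  0.2] down [ 0.031  0.014 -0.999] z [-0.028  1.     0.013]
turn 1 -3.138
turn -1 0.004
shift now [ 61.7   4.8 -10.6]
squared shift 1 [61.9 -2.8  9.9]
squared shift -1 [61.9  2.8 -9.9]
```

Emit:
send_rows(
  rows=[
    [10,2,-5,0],
    [15,2,-4,0],
    [15,1,-2,0],
    [10,0,0,0],
    [5,0,0,0],
    [0,0,0,0],
    [0,0,0,0],
  ],
)

```text
t: 14.42
ee_pos: [446.0, -323.6, 39.6]
orientation: [-1.236, 1.16, 1.22]
ft_force: [-0.3, 0.6, 0.0]
width: 74.9
```

```bash
python3 go.py 444.5 -328 4
```

```text
t 14.42 tcp [ 446.  -323.6   39.6] w 74.9 q6 -2.31 F [-0.3  0.6  0. ] down [ 0.029  0.016 -0.999] z [-0.034  0.999  0.015]
turn 1 -3.132
turn -1 0.01
shift now [35.5  2.7 -4.9]
squared shift 1 [35.6 -1.6  4.4]
squared shift -1 [35.6  1.6 -4.4]
```

Emit:
send_rows(
  rows=[
    [8,1,-3,0],
    [8,1,-2,0],
    [7,0,0,0],
    [4,0,0,0],
    [2,0,0,0],
    [0,0,0,0],
    [0,0,0,0],
  ],
)

```text
t: 15.0
ee_pos: [446.3, -328.8, 8.7]
orientation: [-1.239, 1.159, 1.218]
ft_force: [-0.4, 0.1, -0.9]
width: 74.7
```

```bash
python3 go.py 444.5 -328 4
```

```text
t 15.0 tcp [ 446.3 -328.8    8.7] w 74.7 q6 -2.33 F [-0.4  0.1 -0.9] down [ 0.031  0.015 -0.999] z [-0.035  0.999  0.014]
turn 1 -3.13
turn -1 0.011
shift now [4.7 1.9 0.8]
squared shift 1 [ 4.7 -1.8 -0.8]
squared shift -1 [4.7 1.8 0.8]
```

Emit:
send_rows(
  rows=[
    [2,1,0,0],
    [2,0,0,0],
    [1,0,0,0],
    [0,0,0,0],
  ],
)

```text
t: 15.33
ee_pos: [445.7, -329.1, 3.9]
orientation: [-1.239, 1.159, 1.217]
ft_force: [-0.0, 0.7, -0.8]
width: 74.2
```

Emit:
send_rows(
  rows=[
    [0,0,0,0],
    [0,0,0,0],
    [0,0,0,0],
    [0,0,0,0],
    [0,0,0,0],
    [0,0,0,0],
  ],
  fingers=0.4,
)

```text
t: 15.83
ee_pos: [445.9, -329.2, 4.3]
orientation: [-1.24, 1.159, 1.217]
ft_force: [-0.9, -0.7, -0.9]
width: 49.3
```

```bash
python3 go.py 444.5 -328 4
```

```text
t 15.83 tcp [ 445.9 -329.2    4.3] w 49.3 q6 -2.33 F [-0.9 -0.7 -0.9] down [ 0.032  0.014 -0.999] z [-0.035  0.999  0.013]
turn 1 -3.131
turn -1 0.011
shift now [0.3 1.4 1.2]
squared shift 1 [ 0.3 -1.4 -1.2]
squared shift -1 [0.3 1.4 1.2]
```

Emit:
send_rows(
  rows=[
    [0,0,0,0],
    [-10,0,0,0],
    [-20,0,0,0],
    [-25,0,0,0],
    [-25,0,0,0],
    [-20,0,0,0],
    [-10,0,0,0],
    [0,0,0,0],
  ],
)

```text
t: 16.5
ee_pos: [441.0, -329.9, 120.7]
orientation: [-1.237, 1.16, 1.22]
ft_force: [0.3, -0.0, -1.5]
width: 48.9
```

```bash
python3 go.py 634.2 90.8 110; python3 -c "
from h import *
snap('scene','s4',(130,60,400,260),2.9)"
```

```text
t 16.5 tcp [ 441.  -329.9  120.7] w 48.9 q6 -2.32 F [ 0.3 -0.  -1.5] down [ 0.029  0.016 -0.999] z [-0.035  0.999  0.015]
turn 1 -3.131
turn -1 0.011
shift now [  22.9 -207.1  413.6]
squared shift 1 [  10.7  203.  -416.1]
squared shift -1 [  10.7 -203.   416.1]
```

View pics/s4.png

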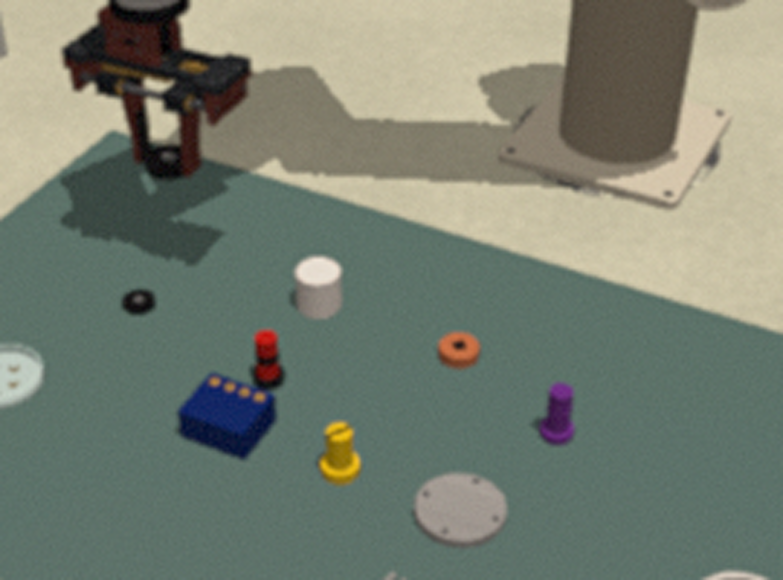

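The large disc is held at crop (165,160). I'm carrying it to the plate.

Emit:
send_rows(
  rows=[
    [0,-9,18,0.01],
    [0,-16,32,0],
    [0,-17,35,0],
    [0,-17,35,0],
    [0,-17,35,0],
    [0,-17,35,0],
    [0,-17,35,0],
    [0,-17,35,0],
    [0,-17,35,0],
    [0,-17,35,0],
  ],
)

```text
t: 17.38
ee_pos: [592.2, 12.5, 117.4]
orientation: [-1.211, 1.181, 1.215]
ft_force: [0.4, -0.3, 0.3]
width: 49.0
```

Emit:
send_rows(
  rows=[
    [0,-16,32,0],
    [0,-8,16,0],
    [0,0,0,0],
    [0,0,0,0],
  ],
)

```text
t: 17.72
ee_pos: [616.0, 71.4, 112.3]
orientation: [-1.214, 1.181, 1.226]
ft_force: [0.2, -0.6, -1.1]
width: 49.1
```

```bash
python3 go.py 634.2 90.8 50
```

```text
t 17.72 tcp [616.   71.4 112.3] w 49.1 q6 -1.52 F [ 0.2 -0.6 -1.1] down [ 0.008  0.018 -1.   ] z [-0.02   1.     0.018]
turn 1 3.138
turn -1 -0.004
shift now [ 62.8 -18.1  17.9]
squared shift 1 [ 62.3  18.6 -19. ]
squared shift -1 [ 62.3 -18.6  19. ]
```

Emit:
send_rows(
  rows=[
    [8,-7,7,-0.003],
    [12,-7,7,0],
    [12,-4,4,0],
    [12,0,0,0],
    [8,0,0,0],
    [5,0,0,0],
    [0,0,0,0],
    [0,0,0,0],
  ],
)

```text
t: 18.38
ee_pos: [629.9, 85.1, 45.4]
orientation: [-1.209, 1.191, 1.231]
ft_force: [0.3, -0.5, -0.2]
width: 48.9
```

```bash
python3 go.py 634.2 90.8 14.5
```

```text
t 18.38 tcp [629.9  85.1  45.4] w 48.9 q6 -1.5 F [ 0.3 -0.5 -0.2] down [-0.002  0.016 -1.   ] z [-0.017  1.     0.016]
turn 1 3.135
turn -1 -0.007
shift now [31.  -4.4  5.1]
squared shift 1 [30.9  4.4 -5.6]
squared shift -1 [30.9 -4.4  5.6]
```

Emit:
send_rows(
  rows=[
    [7,-3,3,-0.005],
    [8,-2,3,0],
    [6,0,0,0],
    [4,0,0,0],
    [2,0,0,0],
    [0,0,0,0],
    [0,0,0,0],
  ],
)

```text
t: 18.97
ee_pos: [636.1, 92.0, 17.1]
orientation: [-1.213, 1.186, 1.233]
ft_force: [-0.4, -0.0, -0.0]
width: 49.1
```

```bash
python3 go.py 634.2 90.8 14.5
```

```text
t 18.97 tcp [636.1  92.   17.1] w 49.1 q6 -1.49 F [-0.4 -0.  -0. ] down [ 0.     0.016 -1.   ] z [-0.022  1.     0.016]
turn 1 3.14
turn -1 -0.002
shift now [ 2.6  1.9 -1.2]
squared shift 1 [ 2.6 -1.9  1.1]
squared shift -1 [ 2.6  1.9 -1.1]
```

Emit:
send_rows(
  rows=[
    [1,1,-1,0],
    [1,0.5,0,0],
    [0.5,0,0,0],
    [0,0,0,0],
    [0,0,0,0],
  ],
)

```text
t: 19.38
ee_pos: [634.9, 90.8, 15.3]
orientation: [-1.214, 1.185, 1.232]
ft_force: [-0.0, -1.1, -0.2]
width: 49.2
```

Emit:
send_rows(
  rows=[
    [0,0,0,0],
    [0,0,0,0],
    [0,0,0,0],
  ],
  fingers=0.8,
)

```text
t: 19.63
ee_pos: [635.3, 90.8, 15.8]
orientation: [-1.214, 1.185, 1.231]
ft_force: [0.3, 0.4, -0.6]
width: 65.5
```

Emit:
send_rows(
  rows=[
    [-8,0,0,0],
    [-20,0,0,0],
    [-25,0,0,0],
    [-25,0,0,0],
    [-25,0,0,0],
    [-5,0,0,0],
  ],
)

```text
t: 20.13
ee_pos: [633.3, 88.8, 127.7]
orientation: [-1.212, 1.189, 1.235]
ft_force: [0.7, 0.6, -0.3]
width: 70.4
```

```bash
python3 go.py 438.5 -159.7 90; python3 -c "
from meas import *
d=snap('scene','s5',(200,150,400,300),3.9)
for a,b in((19,28),(6,15)): print(top(d,(635,91),50,a,b))
for n,c,r,a,b in [('ins',(441,-160),38,40,52),('cop',(444,0),35,9,21)]: print(n,top(d,c,r,a,b))"
```

```text
t 20.13 tcp [633.3  88.8 127.7] w 70.4 q6 -1.49 F [ 0.7  0.6 -0.3] down [-0.003  0.016 -1.   ] z [-0.022  1.     0.016]
turn 1 3.14
turn -1 -0.002
shift now [  34.3  200.  -244.8]
squared shift 1 [  37.7 -200.5  243.8]
squared shift -1 [  37.7  200.5 -243.8]
[633.3  89.6 635.1  90.5 633.1  90.   26.6  22.4 238. ]
[634.4  90.4 643.1  94.8 633.5  90.1  41.6  10.2 339. ]
ins [ 441.6 -159.8  443.  -158.9  441.7 -158.8   25.2   45.2  138. ]
cop [446.1   0.8 453.3   1.7 446.1  -0.   21.5  13.8  77. ]
```

View pics/s5.png

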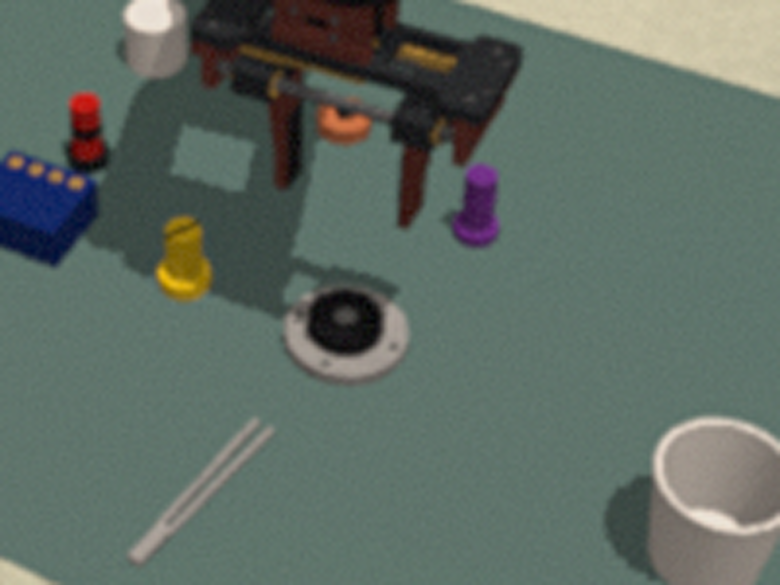

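The disc sits flat and centred on the plate at crop (346,322). The insulator is next.

Emit:
send_rows(
  rows=[
    [0,15,-18,0],
    [0,26,-32,0],
    [0,26,-32,0],
    [0,26,-32,0],
    [0,26,-32,0],
    [0,26,-32,0],
    [0,26,-32,0],
    [0,15,-18,0],
    [0,0,0,0],
    [0,0,0,0],
  ],
)

```text
t: 21.02
ee_pos: [444.1, -145.6, 117.5]
orientation: [-1.211, 1.186, 1.241]
ft_force: [-0.3, 0.7, 0.1]
width: 70.3
```

```bash
python3 go.py 440.5 -159.7 70
```

```text
t 21.02 tcp [ 444.1 -145.6  117.5] w 70.3 q6 -1.97 F [-0.3  0.7  0.1] down [-0.005  0.02  -1.   ] z [-0.026  0.999  0.02 ]
turn 1 -3.139
turn -1 0.003
shift now [ 47.2   3.7 -15. ]
squared shift 1 [47.5 -3.9 14. ]
squared shift -1 [ 47.5   3.9 -14. ]
```

Emit:
send_rows(
  rows=[
    [8,2,-7,0],
    [12,2,-6,0],
    [12,0,-2,0],
    [8,0,0,0],
    [0,0,0,0],
    [0,0,0,0],
  ],
)

```text
t: 21.52
ee_pos: [442.7, -158.5, 72.3]
orientation: [-1.215, 1.183, 1.245]
ft_force: [0.3, 0.0, 0.1]
width: 70.3
```

```bash
python3 go.py 440.5 -159.7 12
```

```text
t 21.52 tcp [ 442.7 -158.5   72.3] w 70.3 q6 -2.0 F [0.3 0.  0.1] down [-0.005  0.02  -1.   ] z [-0.031  0.999  0.02 ]
turn 1 -3.134
turn -1 0.007
shift now [60.3  1.9 -2.4]
squared shift 1 [60.3 -2.2  1.2]
squared shift -1 [60.3  2.2 -1.2]
```

Emit:
send_rows(
  rows=[
    [10,1,-1,0.006],
    [13,1,-1,0],
    [13,0,0,0],
    [10,0,0,0],
    [6,0,0,0],
    [3,0,0,0],
    [0,0,0,0],
    [0,0,0,0],
  ],
)

```text
t: 22.18
ee_pos: [443.2, -158.2, 13.9]
orientation: [-1.215, 1.183, 1.239]
ft_force: [-1.2, -0.5, -0.2]
width: 70.3
```

```bash
python3 go.py 440.5 -159.7 12
```

```text
t 22.18 tcp [ 443.2 -158.2   13.9] w 70.3 q6 -2.01 F [-1.2 -0.5 -0.2] down [-0.002  0.019 -1.   ] z [-0.028  0.999  0.019]
turn 1 -3.137
turn -1 0.004
shift now [ 1.9  2.7 -1.5]
squared shift 1 [ 1.9 -2.7  1.5]
squared shift -1 [ 1.9  2.7 -1.5]
```

Emit:
send_rows(
  rows=[
    [1,1.5,-1,0],
    [0.5,0.5,0,0],
    [0,0,0,0],
  ],
)

```text
t: 22.43
ee_pos: [441.8, -159.6, 13.2]
orientation: [-1.216, 1.182, 1.238]
ft_force: [-0.2, 0.4, -0.2]
width: 70.0
```

Emit:
send_rows(
  rows=[
    [0,0,0,0],
    [0,0,0,0],
    [0,0,0,0],
    [0,0,0,0],
    [0,0,0,0],
    [0,0,0,0],
    [0,0,0,0],
  ],
  fingers=0.3,
)

```text
t: 23.02
ee_pos: [442.4, -160.0, 14.3]
orientation: [-1.218, 1.182, 1.236]
ft_force: [0.4, -0.3, 0.2]
width: 45.6
```

```bash
python3 go.py 440.5 -159.7 12
```

```text
t 23.02 tcp [ 442.4 -160.    14.3] w 45.6 q6 -2.01 F [ 0.4 -0.3  0.2] down [ 0.002  0.017 -1.   ] z [-0.027  0.999  0.017]
turn 1 -3.138
turn -1 0.004
shift now [2.3 1.9 0.3]
squared shift 1 [ 2.3 -1.9 -0.3]
squared shift -1 [2.3 1.9 0.3]
```

Emit:
send_rows(
  rows=[
    [-10,0,0,0],
    [-20,0,0,0],
    [-25,0,0,0],
    [-25,0,0,0],
    [-25,0,0,0],
    [-15,0,0,0],
  ],
)

```text
t: 23.52
ee_pos: [437.9, -160.4, 137.2]
orientation: [-1.209, 1.187, 1.246]
ft_force: [0.5, 0.0, -2.1]
width: 45.9
```

```bash
python3 go.py 634.5 90.8 130
```

```text
t 23.52 tcp [ 437.9 -160.4  137.2] w 45.9 q6 -2.0 F [ 0.5  0.  -2.1] down [-0.01   0.022 -1.   ] z [-0.027  0.999  0.022]
turn 1 -3.138
turn -1 0.004
shift now [  10.7 -203.5  245.6]
squared shift 1 [   7.2  202.4 -246.6]
squared shift -1 [   7.2 -202.4  246.6]
```

Emit:
send_rows(
  rows=[
    [0,-13,16,0.004],
    [0,-24,29,0],
    [0,-26,32,0],
    [0,-26,32,0],
    [0,-26,32,0],
    [0,-26,32,0],
    [0,-26,32,0],
    [0,-18,22,0],
    [0,-10,12,0],
    [0,0,0,0],
  ],
)

```text
t: 24.35
ee_pos: [633.5, 91.4, 152.8]
orientation: [-1.208, 1.186, 1.231]
ft_force: [0.1, -0.1, -2.5]
width: 45.8
```

Emit:
send_rows(
  rows=[
    [0,0,0,0],
  ],
)

```text
t: 24.43
ee_pos: [633.0, 92.1, 152.8]
orientation: [-1.209, 1.186, 1.233]
ft_force: [-0.1, -0.8, -2.3]
width: 45.4
```

```bash
python3 go.py 635.5 90.6 70
```

```text
t 24.43 tcp [633.   92.1 152.8] w 45.4 q6 -1.49 F [-0.1 -0.8 -2.3] down [-0.001  0.019 -1.   ] z [-0.02   1.     0.019]
turn 1 3.138
turn -1 -0.004
shift now [82.7 -2.5 -3.1]
squared shift 1 [82.8  2.4  1.5]
squared shift -1 [82.8 -2.4 -1.5]
```

Emit:
send_rows(
  rows=[
    [12,-1,-1,-0.004],
    [16,-1,-1,0],
    [18,0,0,0],
    [16,0,0,0],
    [10,0,0,0],
    [5,0,0,0],
    [0,0,0,0],
    [0,0,0,0],
  ],
)

```text
t: 25.1
ee_pos: [628.2, 83.1, 70.2]
orientation: [-1.207, 1.193, 1.236]
ft_force: [0.3, -0.2, -2.6]
width: 45.7
```

```bash
python3 go.py 635.5 90.6 36.5
```

```text
t 25.1 tcp [628.2  83.1  70.2] w 45.7 q6 -1.5 F [ 0.3 -0.2 -2.6] down [-0.007  0.017 -1.   ] z [-0.018  1.     0.017]
turn 1 3.137
turn -1 -0.005
shift now [33.8 -7.7  6.8]
squared shift 1 [33.7  7.5 -7.3]
squared shift -1 [33.7 -7.5  7.3]
```

Emit:
send_rows(
  rows=[
    [5,-4,4,-0.004],
    [7,-3,3,0],
    [6,0,0,0],
    [4,0,0,0],
    [2,0,0,0],
    [0,0,0,0],
    [0,0,0,0],
  ],
)

```text
t: 25.68
ee_pos: [637.6, 91.6, 46.4]
orientation: [-1.212, 1.187, 1.236]
ft_force: [-0.2, 0.1, -1.7]
width: 45.7
```

```bash
python3 go.py 635.5 90.6 36.5
```

```text
t 25.68 tcp [637.6  91.6  46.4] w 45.7 q6 -1.5 F [-0.2  0.1 -1.7] down [-0.003  0.018 -1.   ] z [-0.023  1.     0.018]
turn 1 3.141
turn -1 -0.0
shift now [ 9.9  2.1 -1.1]
squared shift 1 [ 9.9 -2.2  1. ]
squared shift -1 [ 9.9  2.2 -1. ]
```

Emit:
send_rows(
  rows=[
    [3,1,-1,0],
    [3,1,0,0],
    [2,0,0,0],
    [0.5,0,0,0],
    [0,0,0,0],
    [0,0,0,0],
  ],
)

```text
t: 26.18
ee_pos: [635.5, 90.5, 37.5]
orientation: [-1.212, 1.187, 1.236]
ft_force: [-0.1, -0.0, -1.9]
width: 45.5
```

```bash
python3 go.py 635.5 90.6 36.5
```

```text
t 26.18 tcp [635.5  90.5  37.5] w 45.5 q6 -1.5 F [-0.1 -0.  -1.9] down [-0.002  0.018 -1.   ] z [-0.023  1.     0.018]
turn 1 3.141
turn -1 -0.0
shift now [1. 0. 0.]
squared shift 1 [ 1.  -0.  -0.1]
squared shift -1 [1.  0.  0.1]
```

Emit:
send_rows(
  rows=[
    [0.8,0,0,0],
    [0.5,0,0,0],
    [0,0,0,0],
    [0,0,0,0],
  ],
)

```text
t: 26.52
ee_pos: [635.8, 90.6, 36.5]
orientation: [-1.212, 1.186, 1.235]
ft_force: [-0.1, -0.6, -2.4]
width: 45.6
```

Emit:
send_rows(
  rows=[
    [0,0,0,0],
    [0,0,0,0],
    [0,0,0,0],
    [0,0,0,0],
  ],
  fingers=0.8,
)

```text
t: 26.85
ee_pos: [636.9, 90.7, 37.5]
orientation: [-1.213, 1.184, 1.234]
ft_force: [0.0, -0.1, -0.1]
width: 67.8
```

Emit:
send_rows(
  rows=[
    [-8,0,0,0],
    [-20,0,0,0],
    [-25,0,0,0],
    [-25,0,0,0],
    [-20,0,0,0],
    [-5,0,0,0],
  ],
)

```text
t: 27.35
ee_pos: [635.5, 88.6, 144.8]
orientation: [-1.212, 1.188, 1.237]
ft_force: [0.6, 0.8, -1.2]
width: 70.4
```

```bash
python3 go.py 445 0.5 130; python3 -c "
from meas import *
d=snap('scene','s6',(200,130,400,280),3.9)
print(top(d,(635,91),40,62,73),top(d,(635,91),50,17,25))
for n,c,r,a,b in [('cop',(444,0),35,9,21)]: print(n,top(d,c,r,a,b))"
```

```text
t 27.35 tcp [635.5  88.6 144.8] w 70.4 q6 -1.49 F [ 0.6  0.8 -1.2] down [-0.004  0.017 -1.   ] z [-0.023  1.     0.018]
turn 1 3.141
turn -1 -0.0
shift now [ 13.9 192.4 -83.9]
squared shift 1 [  14.8 -192.5   83.6]
squared shift -1 [ 14.8 192.5 -83.6]
[632.9  89.6 635.2  90.1 632.5  89.3  24.3  67.  216. ] [640.   90.4 648.2  96.5 636.3  91.3  25.2  21.6  65. ]
cop [ 4.449e+02  1.000e-01  4.471e+02  9.000e-01  4.453e+02 -0.000e+00
  2.170e+01  1.400e+01  1.170e+02]
```

View pics/s6.png

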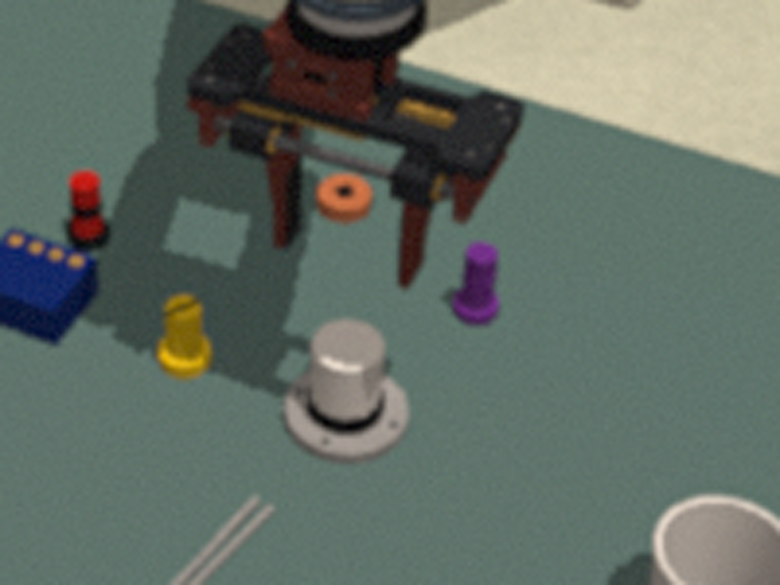

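The insulator stands on the disc, with its top measured at 67 mm (crop (347,345)). The copper disc is next, at crop (345,195).

Emit:
send_rows(
  rows=[
    [0,14,-6,0],
    [0,25,-11,0],
    [0,25,-11,0],
    [0,25,-11,0],
    [0,25,-11,0],
    [0,25,-11,0],
    [0,25,-11,0],
    [0,14,-6,0],
    [0,0,0,0],
    [0,0,0,0],
  ],
  fingers=0.75,
)

```text
t: 28.23
ee_pos: [447.7, 4.4, 136.9]
orientation: [-1.209, 1.19, 1.242]
ft_force: [0.5, -0.4, -0.9]
width: 65.5
```

```bash
python3 go.py 445 0.5 50
```

```text
t 28.23 tcp [447.7   4.4 136.9] w 65.5 q6 -1.64 F [ 0.5 -0.4 -0.9] down [-0.009  0.018 -1.   ] z [-0.024  1.     0.019]
turn 1 -3.141
turn -1 0.001
shift now [86.8  2.1 -5.5]
squared shift 1 [86.9 -2.8  3.9]
squared shift -1 [86.9  2.8 -3.9]
```

Emit:
send_rows(
  rows=[
    [12,1,-3,0],
    [18,1,-2,0],
    [20,0,0,0],
    [18,0,0,0],
    [10,0,0,0],
    [5,0,0,0],
    [0,0,0,0],
    [0,0,0,0],
  ],
)

```text
t: 28.9
ee_pos: [456.4, 3.3, 49.1]
orientation: [-1.215, 1.183, 1.236]
ft_force: [0.6, -0.1, -0.4]
width: 65.5
```

```bash
python3 go.py 445 0.5 4
```

```text
t 28.9 tcp [456.4   3.3  49.1] w 65.5 q6 -1.66 F [ 0.6 -0.1 -0.4] down [ 0.     0.018 -1.   ] z [-0.026  0.999  0.018]
turn 1 -3.139
turn -1 0.002
shift now [45.  11.5 -3.3]
squared shift 1 [ 45.1 -11.5   2.5]
squared shift -1 [45.1 11.5 -2.5]
```

Emit:
send_rows(
  rows=[
    [8,5,-2,0],
    [10,4,-1,0],
    [8,2,0,0],
    [6,0,0,0],
    [4,0,0,0],
    [2,0,0,0],
    [0,0,0,0],
    [0,0,0,0],
  ],
)

```text
t: 29.57
ee_pos: [448.4, 0.7, 10.3]
orientation: [-1.219, 1.178, 1.232]
ft_force: [-0.2, 0.1, 0.8]
width: 66.0
```

```bash
python3 go.py 445 0.5 4.5
```

```text
t 29.57 tcp [448.4   0.7  10.3] w 66.0 q6 -1.67 F [-0.2  0.1  0.8] down [ 0.007  0.018 -1.   ] z [-0.026  0.999  0.018]
turn 1 -3.139
turn -1 0.003
shift now [ 5.7  3.4 -0.2]
squared shift 1 [ 5.8 -3.4  0.1]
squared shift -1 [ 5.8  3.4 -0.1]
```

Emit:
send_rows(
  rows=[
    [2,2,0,0],
    [2,1,0,0],
    [1,0,0,0],
    [1,0,0,0],
    [0,0,0,0],
  ],
)

```text
t: 29.98
ee_pos: [446.1, 0.7, 4.6]
orientation: [-1.22, 1.177, 1.23]
ft_force: [0.1, -0.2, -0.4]
width: 65.7
```

Emit:
send_rows(
  rows=[
    [0,0,0,0],
    [0,0,0,0],
    [0,0,0,0],
    [0,0,0,0],
    [0,0,0,0],
    [0,0,0,0],
    [0,0,0,0],
  ],
  fingers=0.3,
)

```text
t: 30.57
ee_pos: [446.3, 0.7, 4.7]
orientation: [-1.22, 1.176, 1.23]
ft_force: [0.0, 0.2, -0.7]
width: 39.0
```

```bash
python3 go.py 445 0.5 4
```

```text
t 30.57 tcp [446.3   0.7   4.7] w 39.0 q6 -1.67 F [ 0.   0.2 -0.7] down [ 0.009  0.018 -1.   ] z [-0.027  0.999  0.018]
turn 1 -3.139
turn -1 0.003
shift now [ 0.7  1.3 -0.2]
squared shift 1 [ 0.7 -1.3  0.2]
squared shift -1 [ 0.7  1.3 -0.2]
```

Emit:
send_rows(
  rows=[
    [-8,0,0,0],
    [-20,0,0,0],
    [-25,0,0,0],
    [-25,0,0,0],
    [-25,0,0,0],
    [-25,0,0,0],
    [-10,0,0,0],
    [0,0,0,0],
  ],
)

```text
t: 31.23
ee_pos: [442.1, -2.0, 150.3]
orientation: [-1.217, 1.181, 1.234]
ft_force: [-0.3, -0.0, -1.7]
width: 39.1
```

```bash
python3 go.py 634 90.5 140
```

```text
t 31.23 tcp [442.1  -2.  150.3] w 39.1 q6 -1.66 F [-0.3 -0.  -1.7] down [ 0.003  0.018 -1.   ] z [-0.026  0.999  0.018]
turn 1 -3.139
turn -1 0.003
shift now [  12.6 -194.2   87.2]
squared shift 1 [ 10.3 194.  -88. ]
squared shift -1 [  10.3 -194.    88. ]
```

Emit:
send_rows(
  rows=[
    [0,-12,6,0.003],
    [0,-24,11,0],
    [0,-26,12,0],
    [0,-26,12,0],
    [0,-26,12,0],
    [0,-26,12,0],
    [0,-22,9,0],
    [0,-10,4,0],
    [0,0,0,0],
    [0,0,0,0],
  ],
)

```text
t: 32.07
ee_pos: [612.3, 83.5, 145.8]
orientation: [-1.21, 1.191, 1.238]
ft_force: [0.2, -0.3, -1.5]
width: 39.1
```

```bash
python3 go.py 634.6 90.5 95
```

```text
t 32.07 tcp [612.3  83.5 145.8] w 39.1 q6 -1.5 F [ 0.2 -0.3 -1.5] down [-0.007  0.017 -1.   ] z [-0.022  1.     0.017]
turn 1 3.14
turn -1 -0.001
shift now [ 50.7 -22.7   5.7]
squared shift 1 [50.8 22.4 -6.5]
squared shift -1 [ 50.8 -22.4   6.5]
```

Emit:
send_rows(
  rows=[
    [7,-7,2,0],
    [10,-9,2,0],
    [10,-5,2,0],
    [8,0,0,0],
    [5,0,0,0],
    [0,0,0,0],
    [0,0,0,0],
  ],
)

```text
t: 32.65
ee_pos: [629.3, 89.1, 98.1]
orientation: [-1.206, 1.199, 1.242]
ft_force: [-0.7, -0.6, -1.2]
width: 38.6
```

```bash
python3 go.py 634.6 90.5 72
```

```text
t 32.65 tcp [629.3  89.1  98.1] w 38.6 q6 -1.49 F [-0.7 -0.6 -1.2] down [-0.015  0.015 -1.   ] z [-0.02   1.     0.016]
turn 1 3.139
turn -1 -0.003
shift now [26.1 -5.7  0.9]
squared shift 1 [26.1  5.4 -1.3]
squared shift -1 [26.1 -5.4  1.3]
```

Emit:
send_rows(
  rows=[
    [4,-3,1,0],
    [5,-2,0,0],
    [5,0,0,0],
    [3,0,0,0],
    [1,0,0,0],
    [0,0,0,0],
    [0,0,0,0],
  ],
)

```text
t: 33.23
ee_pos: [634.6, 90.4, 79.1]
orientation: [-1.206, 1.198, 1.241]
ft_force: [0.0, 0.4, -0.7]
width: 38.7
```

```bash
python3 go.py 634.6 90.5 72
```

```text
t 33.23 tcp [634.6  90.4  79.1] w 38.7 q6 -1.49 F [ 0.   0.4 -0.7] down [-0.014  0.016 -1.   ] z [-0.02   1.     0.016]
turn 1 3.138
turn -1 -0.003
shift now [ 7.1 -0.1 -0. ]
squared shift 1 [ 7.1  0.  -0.1]
squared shift -1 [ 7.1 -0.   0.1]
```

Emit:
send_rows(
  rows=[
    [3,0,0,0],
    [2,0,0,0],
    [1,0,0,0],
    [0.5,0,0,0],
    [0,0,0,0],
    [0,0,0,0],
  ],
)

```text
t: 33.73
ee_pos: [634.8, 90.6, 72.6]
orientation: [-1.206, 1.197, 1.241]
ft_force: [-0.3, -0.0, -1.7]
width: 39.2
```

```bash
python3 go.py 634.6 90.5 71.7; python3 -c "
from meas import *
d=snap('scene','s7',(240,150,340,260),5)"
```

```text
t 33.73 tcp [634.8  90.6  72.6] w 39.2 q6 -1.49 F [-0.3 -0.  -1.7] down [-0.013  0.016 -1.   ] z [-0.02   1.     0.016]
turn 1 3.138
turn -1 -0.003
shift now [ 0.9  0.2 -0.1]
squared shift 1 [ 0.9 -0.2  0.1]
squared shift -1 [ 0.9  0.2 -0.1]
```

View pics/s7.png

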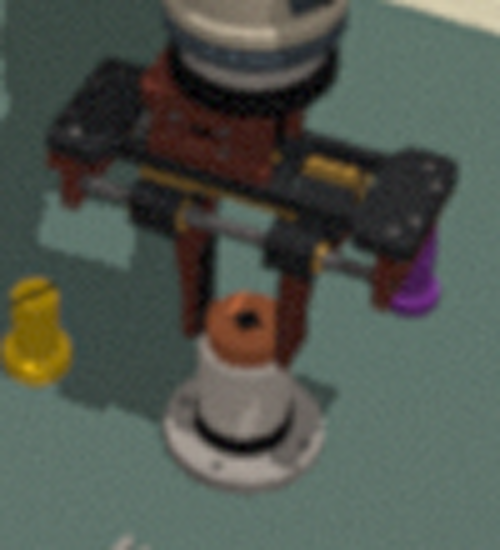

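The copper disc is just above the insulator and centred over it (crop (242,325)). I'm lowering slightly and releasing.

Emit:
send_rows(
  rows=[
    [0.8,0,0,0],
    [0.4,0,0,0],
    [0,0,0,0],
    [0,0,0,0],
  ],
)

```text
t: 34.12
ee_pos: [634.9, 90.6, 72.0]
orientation: [-1.207, 1.197, 1.24]
ft_force: [-0.7, 0.1, -1.1]
width: 38.9
```

Emit:
send_rows(
  rows=[
    [0,0,0,0],
    [0,0,0,0],
    [0,0,0,0],
    [0,0,0,0],
  ],
  fingers=0.8,
)

```text
t: 34.45
ee_pos: [635.7, 90.7, 72.5]
orientation: [-1.207, 1.195, 1.239]
ft_force: [0.1, -0.1, -0.1]
width: 62.3
```

Emit:
send_rows(
  rows=[
    [-8,0,0,0],
    [-20,0,0,0],
    [-30,0,0,0],
    [-30,0,0,0],
    [-20,0,0,0],
    [0,30,0,0],
    [0,40,0,0],
    [0,40,0,0],
    [0,40,0,0],
    [0,20,0,0],
  ],
)

```text
t: 35.28
ee_pos: [466.8, 85.4, 191.8]
orientation: [-1.21, 1.188, 1.232]
ft_force: [0.3, -0.5, 0.4]
width: 70.4
```

Emit:
send_rows(
  rows=[
    [0,0,0,0],
    [0,0,0,0],
    [0,0,0,0],
  ],
)

```text
t: 35.53
ee_pos: [463.6, 85.3, 194.0]
orientation: [-1.211, 1.187, 1.231]
ft_force: [0.2, -0.1, -0.9]
width: 70.0
```

```bash
python3 go.py; python3 -c "
from meas import *
for cam in('scene','top'):
  d=snap(cam,cam+'9',s=1.5);print(cam)
  for n,c,r,a,b in [('plate',(632,91),45,6,15),('disc',(633,91),34,19,26),('ins',(633,91),30,62,73),('cop',(633,91),30,76,88),('block',(637,-144),60,30,42),('post',(635,-26),28,40,58),('plug',(562,-146),28,48,64),('beaker',(686,345),60,68,84)]: print(n,top(d,c,r,a,b))"
```

```text
t 35.53 tcp [463.6  85.3 194. ] w 70.0 q6 -1.46 F [ 0.2 -0.1 -0.9] down [ 0.     0.017 -1.   ] z [-0.02   1.     0.017]
scene
plate [635.3  91.  645.8  96.6 634.7  91.   40.2  10.  319. ]
disc [639.9  90.  648.3  95.5 636.   90.9  24.9  22.8  62. ]
ins [637.1  89.4 646.2  94.6 635.4  90.3  23.6  67.2  78. ]
cop [634.2  89.7 635.8  90.3 634.4  89.8  21.   81.  174. ]
block [ 639.6 -143.5  641.9 -142.2  639.3 -144.1   45.8   35.3  447. ]
post [637.4 -27.  640.3 -24.7 637.1 -26.7  14.3  49.5  75. ]
plug [ 565.  -146.6  565.5 -145.5  564.  -146.6   11.8   54.5   45. ]
beaker [687.9 345.3 686.8 346.  687.9 346.8  41.7  73.8 292. ]
top
plate [628.   89.2 626.6  89.4 630.   91.5  42.   10.1 332. ]
disc [623.3  89.6 621.2  84.8 629.7  89.3  24.8  23.3  18. ]
ins [629.3  89.6 621.7  86.1 630.   88.9  22.6  67.2  49. ]
cop [630.   88.8 630.4  89.2 630.3  89.3  19.8  81.  179. ]
block [ 635.6 -144.2  635.3 -144.1  635.3 -143.6   44.    35.1  554. ]
post [633.6 -26.2 633.7 -26.7 634.  -26.7  11.8  49.5  66. ]
plug [ 559.6 -146.9  559.7 -146.7  559.6 -146.9   10.9   55.    53. ]
beaker [684.5 345.3 686.5 347.7 684.9 345.3  39.9  73.8 183. ]
```

View pics/scene9.png

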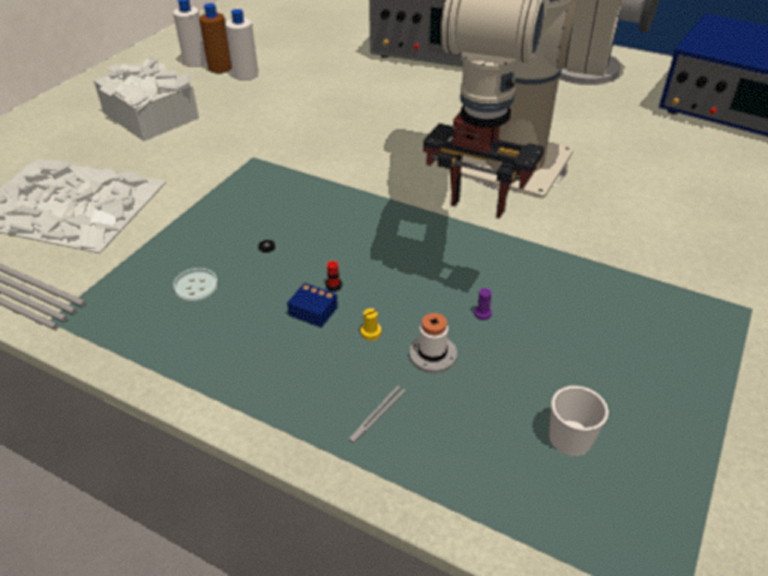

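View pics/top9.png

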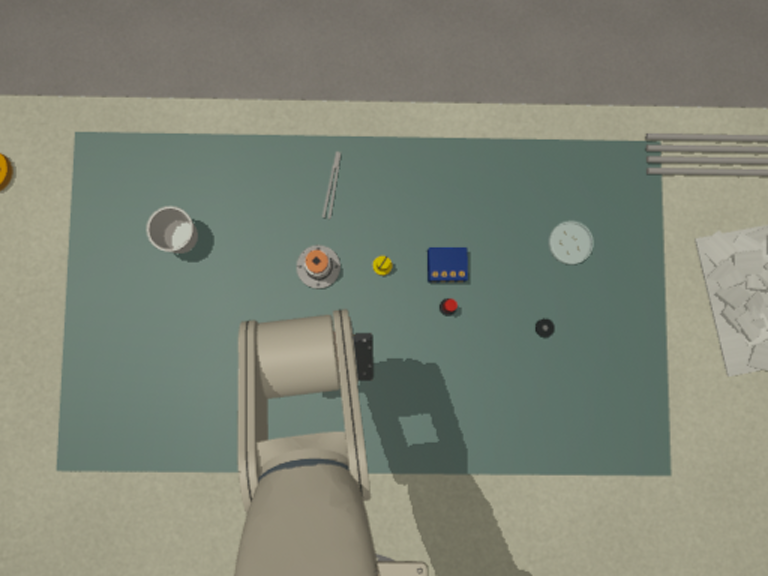

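The stack at (318,263), the post at (383,266) and the plug at (449,307) in the top view are all in place. The beaker, dish and tweezers haven't moved, and the gripper is clear. I'm handing the job in.

```bash
python3 -c "
from workcell import ctrl
print(ctrl.close_job())"
```

```text
the job is handed in; nothing more can be done
None
```

The sensor head is set up and the job was handed in at about 36 s of the 123 s allowed. It reports no verdict, so these are my own last camera checks:

- **Stack:** the black disc, insulator and copper disc are on the plate. The copper disc and insulator are within about 3 mm of the plate centre. The black disc was about 1–2 mm off centre when placed, before the others covered it. Measured top heights are about 23, 67 and 81 mm, against 22, 67 and 81 mm expected.
- **Lead post:** it stands upright on the plate–block centre line, about 117 mm from each centre.
- **Plug:** it stands upright about 75 mm in front of the block's centre and about 1 mm off its middle line, leaving a gap of about 30 mm.
- **Bystanders:** the beaker measured unchanged. The dish and tweezers look unmoved in the pictures. I did not touch the look-alikes.
- **Disagreements:** the two cameras differ by 4–5 mm in absolute x, so I averaged them and relied on offsets measured within one camera. The tool also drifted up to 0.04 rad from vertical during the moves; the stack layers' measured heights show they are seated, and the parts look upright after release.

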